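# Switch the ball feeder to the empty tray

## Task

The left tray of the ball feeder is full. With a fingertip push the empty right tray fully home under its chute, then press the raised pad of the seesaw gate down until the gate has rocked fully over, so that the three waiting balls roll down the right chute into that tray. Pick nothing up, do not touch the balls, and leave the other things on the bench alone; then draw back clear and finish once the balls lie still.

Things in the scene. Friction and masses are not known exactly. Their poses are not given: they have to be found in the camera images.
- stand: Fixed feeder, base plate 8 mm thick, 540 mm long (its y). Origin on the bench under the gate's pivot, z up, x away from the robot, y left along the gate. Beyond each gate end a chute, below it a grey tray. Left (+y) chute: shut by an upright plate, tray heaped with balls (fixed). Right (-y) chute: open, tray empty; it spans y -111 to -168 mm, x +-19 mm, up to 145 mm above the bench.
- gate (a joint): Tilt of the seesaw gate, rad: steel trough 216 mm long along the stand's y, 34 mm wide, pivoted at its middle 150 mm above the bench about the stand's x. 0 = slopes down left on its stop (start), 0.25 level, 0.50 = slopes down right on its other stop. A stiff pivot holds it where it is left; about 2 to 4 N down on the pad moves it.
- gate_pad (a point): Press point: on the top face of the gate's right pad, a flat plate 42 mm (y) by 62 mm (x), 4 mm thick, on the trough's robot-facing side near its right (-y) end; 55 mm to -x and 85 mm to -y of the pivot. The pad reaches 16 to 78 mm to -x of the pivot; the trough wall beside it stands 18 mm above it. About 171 mm above the bench at the start, 129 mm with the gate fully over.
- tray (a joint): How far the empty right tray is pulled out of its place under the right chute, in m: 0 = fully home against its stop, grows as it comes out along the stand's -x (towards the robot), at most 0.080. Friction about 2 N; it stays where it is left.
- tray_front (a point): Point on the outside of the empty tray's front wall (facing the stand's -x), midway along it, 48 mm above the bench. The wall is 120 mm long (y), lower edge 8 mm and top edge 63 mm above the bench; push it along the stand's +x. In front of it lies a guide shelf, top 8 mm above the bench, with guides 16 mm high at its sides.
- tray_in (a point): Centre of the empty tray's inner floor, 12 mm above the bench; axes as the stand's. Grey steel tray, 140 mm (x) by 120 mm (y) outside, walls 4 mm thick and 55 mm high, but the outer (-y) wall is 110 mm high.
- ball1_center (a point): Ball 1; steel ball, 24 mm diameter, about 56 g; this point is its centre. At the start the three balls lie in a row in the gate's trough, at its low left end. A fingertip must never touch them: they roll by themselves
- ball2_center (a point): Ball 2; steel ball, 24 mm diameter, about 56 g; this point is its centre. At the start the three balls lie in a row in the gate's trough, at its low left end. A fingertip must never touch them: they roll by themselves
- ball3_center (a point): Ball 3; steel ball, 24 mm diameter, about 56 g; this point is its centre. At the start the three balls lie in a row in the gate's trough, at its low left end. A fingertip must never touch them: they roll by themselves
- jar: Bystander: white closed jar, 60 mm diameter, 85 mm high, standing on the bench; origin at its underside. Leave alone.
- wrench: Bystander: steel wrench 150 mm long lying flat on the bench; origin under its middle. Leave alone.
- collar: Bystander: dark steel collar ring, 60 mm diameter, 22 mm high, lying flat on the bench; origin at its underside. Leave alone.

How it is judged:
By the outcome, as a careful person would: the job done as asked, in the order asked, and still so for the second after the job is handed in, with the robot touching nothing.
It also fails if it takes over 48 s, if anything falls off the work surface, if the arm or the gripper's body presses on something with over 40 N, if the wrist force passes 120 N, or if a joint passes its speed limit or range.

## Robot

A 6-joint arm with a two-finger parallel gripper is mounted at the origin on the work surface. World frame = base frame: x ahead of the robot, y to its left, z up, the work surface at z = 0. Lengths are in m, angles in rad, forces in N, time in s.
With the tool pointing down it reaches from about 0.375 to 0.975 m from the base axis. Payload 3.8 kg.
Tool frame: the origin (TCP) lies midway between the tips of the shut fingers; the grasp point (between the pads) lies arm.pinch_z behind it (arm.pinch_z is the distance from the TCP to the grasp point, in m); z points along the fingers, y is the direction in which the jaws open and shut (so a half turn about z gives the same grasp; the last joint's range is limited). The gripper opens to 88 mm and grips with 3 to 60 N. Pads are 18 mm wide; open, the fingers measure 123 mm over their backs; the gripper's body (75 mm by 187 mm) begins 45 mm behind the grasp point.
Start: joints at [1.065, 0.264, 1.604, -0, 1.274, -0.037], TCP at [0.305, 0.602, 0.216] pointing down, gripper open.
Joint ranges: [-2.63, 2.63], [-0.94, 2.18], [0.31, 2.57], [-1.31, 4.45], [0, 2.66], [-2.55, 2.55]. Speed limits (rad/s): [2.57, 2.57, 3.14, 3.14, 3.14, 3.14].

## Interface

Orientations are given as a unit quaternion [x, y, z, w].
In Python, from station import arm, kin, optics gives the robot as it stands. Calls block until the motion is done:
- arm.goto(position, orientation): joint-space move of the TCP to a pose.
- arm.movel(position, speed=0.15, frame=None, contact_N=None): straight line of the TCP; frame=None keeps the orientation; speed is the mean speed in m/s. With contact_N (N) it stops when the force on the tool has changed by that much, and returns True; else False.
- arm.move_joints(angles): joint-space move.
- arm.gripper_open() and arm.clamp(): open the fingers fully, or close them until they stop; the grip force is fixed at half the most.
- arm.hold(seconds).
- kin.solve_ik(position, orientation): joint angles nearest the present ones, or None.
- arm.observe(): the state.
- optics.get_image(name): name is "scene" or "top" or "wrist"; returns a dict with "image" (420x560x3 uint8, red, green, blue), "z_map" (420x560 float32, m along the optical axis (not along the pixel's ray), 0 where there is no reading), "camera_matrix" (3x3 intrinsics, pixels), "dist" ([k1, k2, p1, p2, k3] as OpenCV has them; the pictures are not rectified), "rvec" (rotation vector, rad) and "tvec" (3), from world to camera coordinates, as OpenCV has them. Camera axes: x right, y down, z forward; pixel columns grow to the right and rows downward; lengths in m; the calibration is good to about 2 mm. A picture is of the moment at which its call begins.
A pose or a line that the arm cannot do raises arm.PlanningError and nothing moves.
- arm.job_done(): hands the job in, once; it reports no verdict.
The state is a dict: "time_s": time; "joint_pos": joint angles; "joint_velocities": joint speeds; "effort": joint torques, N m; "ee_pos": TCP position; "ee_rot": TCP orientation; "contact_force": force on the tool from outside, world axes, zero at the start; "moment": the same for the moment, N m; "finger_gap": finger opening in m.
Only numpy, scipy, OpenCV 4.12 (cv2) and the standard library are available. Lean on these libraries where they do the work, as an engineer would, in place of code of your own. Each camera call takes 0.05 s, during which the arm holds its last target. There are 200 camera calls.

## Working session

There is one attempt and no reset: what is moved stays moved. The work goes in short steps, each a Python script; the robot and the scene stay as the last script left them, time stands still between calls to the robot, and variables do not carry over. Pictures are saved under pics/ and viewed, about 8 in all and at most 12, crops included, and the job is handed in when it is done.

```bash
mkdir -p pics; ls
cat > h.py <<'E'
import numpy as np, cv2
from station import arm, kin, optics
def shot(name, fn=None):
    d=optics.get_image(name)
    if fn: cv2.imwrite('pics/'+fn, cv2.cvtColor(d["image"],cv2.COLOR_RGB2BGR))
    return d
def cloud(d):
    """world xyz per pixel from the depth map"""
    K=np.array(d["camera_matrix"]);h,w=d["z_map"].shape
    u,v=np.meshgrid(np.arange(w),np.arange(h))
    n=cv2.undistortPoints(np.stack([u,v],-1).reshape(-1,1,2).astype(np.float64),K,np.array(d["dist"])).reshape(h,w,2)
    z=d["z_map"].astype(float); c=np.dstack([n*z[...,None],z])
    R=cv2.Rodrigues(np.array(d["rvec"]))[0]
    p=(c-np.array(d["tvec"]).ravel())@R
    p[z==0]=np.nan
    return p
E
python3 - <<'E'
from h import *
for n in("scene","top"):
    d=shot(n,n+"0.png"); np.save(n+"0.npy",cloud(d)); np.savez(n+"0.npz",**d)
    R=cv2.Rodrigues(np.array(d["rvec"]))[0]; print(n,-R.T@np.array(d["tvec"]).ravel())
s=arm.observe(); print(s["ee_rot"],s["finger_gap"],s["time_s"],arm.pinch_z)
E
```

```text
pics
scene [ 1.07966759 -0.00218356  0.72590665]
top [0.44212493 0.09849361 1.30352297]
[ 2.32270555e-01  9.72650722e-01 -9.45706120e-04 -2.60472498e-04] 0.08825793528800821 0.1 0.0187
```

View pics/top0.png

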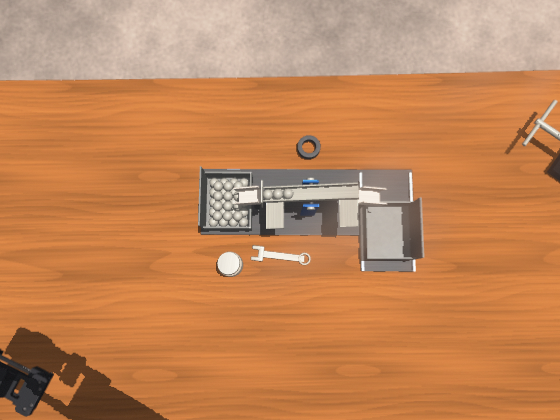

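View pics/scene0.png

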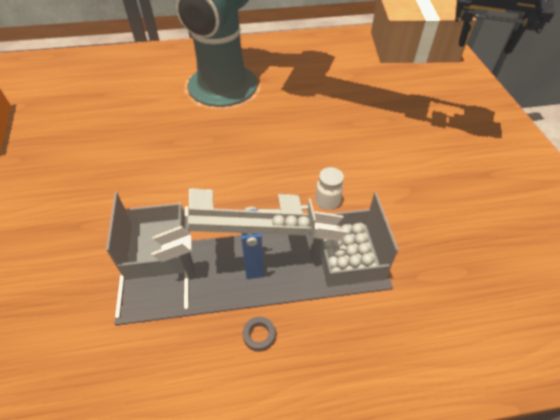

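Top view (up = +x, left = +y): the stand runs columns 200–413 and rows 170–235. The right tray is pulled out (rows 203–260, columns 360–422), the right pad is near (348,212), and the pivot is near (311,193). The jar (229,264) and wrench (282,256) are on the near side, left of the tray. Next I measure these from depth.

Run:
```python
from h import *
P=np.load("top0.npy")
def near(u,v,r=2): return np.nanmedian(P[v-r:v+r+1,u-r:u+r+1].reshape(-1,3),0).round(4)
for n,(u,v) in dict(pad=(348,213),padL=(275,217),trayfloor=(385,230),jar=(229,263),collar=(300,147),plate=(330,225),shelf=(387,266),pivot=(311,181),pivot2=(311,206),wr=(283,256),ball=(289,194)).items(): print(n,near(u,v))
# tray-stand yaw: base plate far edge & white guide strips
Z=P[...,2]
m=((Z>.004)&(Z<.013)).astype(np.uint8); m[:165]=0;m[280:]=0;m[:,:195]=0;m[:,430:]=0
q=P[m>0]; far=[]
for y0 in np.arange(-.14,.30,.02):
    s=q[abs(q[:,1]-y0)<.004]; 
    if len(s): far.append((y0,s[:,0].max(),s[:,0].min()))
far=np.array(far); print(far.round(3).tolist())
print("plate y range",np.percentile(q[:,1],[.2,99.8]))
k=np.polyfit(far[:,0],far[:,1],1);print("far edge fit",k)
# tray front wall top: z .055-.068
t=np.zeros_like(m);t[190:275,352:430]=1
w=P[(t>0)&(Z>.055)&(Z<.069)];print("tray wall",len(w),np.percentile(w,[1,99],axis=0).round(4).tolist())
f=w[w[:,0]<np.percentile(w[:,0],1)+.02];print("front",len(f),f.mean(0), np.polyfit(f[:,1],f[:,0],1))
p=np.zeros_like(m);p[195:232,335:362]=1
w=P[(p>0)&(Z>.15)&(Z<.185)];print("pad",len(w),np.percentile(w,[2,50,98],axis=0).round(4).tolist())
g=np.zeros_like(m);g[180:235,255:365]=1
w=P[(g>0)&(Z>.11)&(Z<.2)];
im=cv2.imread('pics/top0.png')[150:290,190:440];cv2.imwrite('pics/crop.png',cv2.resize(im,None,fx=3.2,fy=3.2,interpolation=cv2.INTER_CUBIC))
```

```text
pad [ 0.6028 -0.0655  0.1706]
padL [0.6034 0.0969 0.1276]
trayfloor [ 0.5802 -0.179   0.0109]
jar [0.5024 0.2074 0.084 ]
collar [0.7981 0.0287 0.0213]
plate [ 0.5963 -0.0425  0.0067]
shelf [ 0.4905 -0.1797  0.0071]
pivot [0.6808 0.013  0.1517]
pivot2 [0.6232 0.0148 0.1522]
wr [0.5209 0.0788 0.0057]
ball [0.651  0.0643 0.1578]
[[-0.14, 0.738, 0.464], [-0.12, 0.738, 0.482], [-0.1, 0.738, 0.465], [-0.08, 0.749, 0.48], [-0.06, 0.747, 0.506], [-0.04, 0.742, 0.548], [-0.02, 0.751, 0.462], [0.0, 0.742, 0.512], [0.02, 0.743, 0.497], [0.04, 0.744, 0.463], [0.06, 0.744, 0.473], [0.08, 0.745, 0.483], [0.1, 0.751, 0.489], [0.12, 0.746, 0.497], [0.14, 0.757, 0.51], [0.16, 0.746, 0.488], [0.18, 0.747, 0.503], [0.2, 0.747, 0.474], [0.22, 0.747, 0.467], [0.24, 0.748, 0.529], [0.26, 0.748, 0.482], [0.28, 0.748, 0.535]]
plate y range [-0.28054948  0.28668296]
far edge fit [0.01977158 0.74429762]
tray wall 378 [[0.5063, -0.242, 0.0554], [0.6462, -0.1193, 0.0682]]
front 126 [ 0.51060737 -0.17901509  0.06187528] [0.01803709 0.51383628]
pad 613 [[0.5743, -0.0857, 0.1626], [0.6083, -0.0649, 0.1703], [0.6438, -0.0424, 0.1826]]
```

View pics/crop.png

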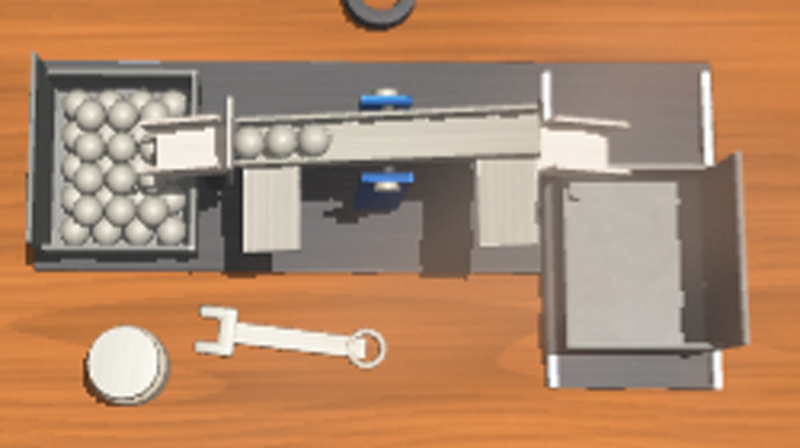

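Findings: the stand's yaw is about −0.02 rad and the pivot is near (0.652, 0.015). The pad centre is (0.595, −0.067, 0.171), which matches 55/85 mm from the pivot. The tray front is at x≈0.506, y≈−0.18 (wall top 0.062 m, tray length 140 mm, as given). I'll tilt the tool about 40° so the gripper body stays clear of the 110 mm wall and the chute.

```bash
cat >> h.py <<'E'
from scipy.spatial.transform import Rotation as Rn
th=-0.0195; ex=np.array([np.cos(th),np.sin(th),0]); ey=np.array([-np.sin(th),np.cos(th),0])
def ori(a):
    """fingers pointing down, leaning a rad forward; jaws along the stand's y"""
    z=np.sin(a)*ex-np.cos(a)*np.array([0,0,1]); return Rn.from_matrix(np.column_stack([np.cross(ey,z),ey,z])).as_quat()
E
python3 - <<'E'
from h import *
q=ori(np.radians(40)); front=np.array([.506,-.180,.04])
A=front-.05*ex; up=A+[0,0,.26]; E_=front+.11*ex
print([kin.solve_ik(p,q) for p in(up,A,E_)], kin.solve_ik([.595,-.067,.12],ori(.35)))
s=arm.observe(); p=np.array(s["ee_pos"]); arm.movel(p+[0,0,.1]); arm.clamp()
arm.goto(up,q); arm.movel(A,speed=.15); arm.hold(.2)
c=arm.movel(front-.015*ex,speed=.08,contact_N=8); print("early contact",c)
if not c:
    c=arm.movel(E_,speed=.05,contact_N=10); s=arm.observe(); print("stop",c,s["ee_pos"],s["contact_force"],s["time_s"],s["finger_gap"])
shot("scene","scene1.png"); d=shot("top","top1.png"); np.save("top1.npy",cloud(d))
im=cv2.imread('pics/top1.png')[150:290,190:440];im=cv2.resize(im,None,fx=2.2,fy=2.2)
cv2.imwrite('pics/both1.png',np.vstack([im,cv2.resize(cv2.imread('pics/scene1.png')[140:340,80:410],(550,280))]))
E
```

```text
[array([-0.7530643 , -0.56600576,  2.32205874,  0.57438195,  0.9142401 ,
       -2.55131582]), None, None] [-0.18885907 -0.00856659  2.14059049  0.09364285  0.66631727 -1.80376096]Traceback (most recent call last):
  File "<stdin>", line 6, in <module>
station.PlanningError: the arm cannot follow that straight line within its joint ranges
```

Run:
```python
from h import *
s=arm.observe(); print(s["joint_pos"],s["ee_pos"],s["time_s"])
front=np.array([.506,-.180,.04])
for zz in(.03,.04,.05):
 for deg in(0,10,20,25,30,35,40):
  for flip in(0,1):
    r=Rn.from_quat(ori(np.radians(deg)))*Rn.from_euler('z',180*flip,degrees=True)
    out=[]
    for dx in(-.04,-.01,.03,.07):
        j=kin.solve_ik(front*[1,1,0]+[0,0,zz]+dx*ex,r.as_quat()); out.append(None if j is None else np.round(j,2).tolist())
    if any(o for o in out): print(zz,deg,flip,out)
```

```text
[-0.75223508 -0.56570544  2.32147718  0.57442452  0.91437109 -2.55112485] [ 0.45631977 -0.17876274  0.30027718] 4.9917
0.03 0 0 [[-0.42, 0.13, 2.14, -0.0, 0.87, -1.97], [-0.39, 0.18, 2.08, -0.0, 0.88, -1.95], [-0.37, 0.24, 2.0, -0.0, 0.9, -1.92], [-0.35, 0.31, 1.92, -0.0, 0.92, -1.9]]
0.03 0 1 [[-0.42, 0.13, 2.14, -0.0, 0.87, 1.17], [-0.39, 0.18, 2.08, -0.0, 0.88, 1.2], [-0.37, 0.24, 2.0, -0.0, 0.9, 1.22], [-0.35, 0.31, 1.92, -0.0, 0.92, 1.24]]
0.03 10 0 [[-0.47, 0.03, 2.26, 0.12, 0.69, -2.11], [-0.44, 0.08, 2.21, 0.11, 0.69, -2.08], [-0.41, 0.15, 2.13, 0.1, 0.7, -2.04], [-0.38, 0.22, 2.05, 0.09, 0.71, -2.0]]
0.03 10 1 [[-0.47, 0.03, 2.26, 0.12, 0.69, 1.03], [-0.44, 0.08, 2.21, 0.11, 0.69, 1.07], [-0.41, 0.15, 2.13, 0.1, 0.7, 1.11], [-0.38, 0.22, 2.05, 0.09, 0.71, 1.14]]
0.03 20 0 [[-0.54, -0.05, 2.38, 0.34, 0.53, -2.37], [-0.51, 0.01, 2.33, 0.33, 0.52, -2.32], [-0.46, 0.08, 2.26, 0.3, 0.51, -2.26], [-0.43, 0.14, 2.18, 0.28, 0.51, -2.2]]
0.03 20 1 [[-0.54, -0.05, 2.38, 0.34, 0.53, 0.77], [-0.51, 0.01, 2.33, 0.33, 0.52, 0.82], [-0.46, 0.08, 2.26, 0.3, 0.51, 0.88], [-0.43, 0.14, 2.18, 
[... 3715 characters left out ...]
2.3, 0.44, 0.47, -2.4], [-0.45, 0.08, 2.23, 0.41, 0.46, -2.34]]
0.05 25 1 [[-0.58, -0.12, 2.43, 0.48, 0.51, 0.62], [-0.54, -0.06, 2.37, 0.46, 0.49, 0.67], [-0.49, 0.01, 2.3, 0.44, 0.47, 0.74], [-0.45, 0.08, 2.23, 0.41, 0.46, 0.8]]
0.05 30 1 [[-0.63, -0.14, 2.48, 0.7, 0.46, 0.38], [-0.58, -0.09, 2.43, 0.69, 0.43, 0.43], [-0.53, -0.01, 2.36, 0.67, 0.4, 0.5], [-0.48, 0.06, 2.29, 0.63, 0.39, 0.57]]
0.05 35 1 [[-0.68, -0.16, 2.53, 0.97, 0.44, 0.08], [-0.62, -0.1, 2.49, 0.98, 0.4, 0.11], [-0.56, -0.02, 2.42, 0.98, 0.36, 0.16], [-0.51, 0.04, 2.35, 0.97, 0.34, 0.22]]
0.05 40 1 [None, [-0.67, -0.1, 2.54, 1.31, 0.41, -0.24], [-0.6, -0.03, 2.47, 1.35, 0.37, -0.23], [-0.54, 0.04, 2.4, 1.37, 0.33, -0.2]]
```

Unflipped, joint 6 runs out of range. Turning the tool half a turn and leaning it 32° works along the whole line.

```bash
cat >> h.py <<'E'
def orif(a): return (Rn.from_quat(ori(a))*Rn.from_euler('z',np.pi)).as_quat()
E
python3 - <<'E'
from h import *
q=orif(np.radians(32)); front=np.array([.506,-.180,.042])
A=front-.045*ex; E_=front+.10*ex
print(kin.solve_ik(A+[0,0,.18],q),kin.solve_ik(E_,q))
arm.goto(A+[0,0,.18],q); arm.movel(A,speed=.15); arm.hold(.2)
c=arm.movel(front-.02*ex,speed=.08,contact_N=8); print("early contact",c)
if not c:
    c=arm.movel(E_,speed=.05,contact_N=10); s=arm.observe(); print("stop",c,s["ee_pos"],s["contact_force"],s["time_s"],s["finger_gap"])
shot("scene","scene1.png"); d=shot("top","top1.png"); np.save("top1.npy",cloud(d))
im=cv2.imread('pics/top1.png')[150:290,190:440];im=cv2.resize(im,(550,308))
cv2.imwrite('pics/both1.png',np.vstack([im,cv2.resize(cv2.imread('pics/scene1.png')[140:320,80:410],(550,290))]))
E
```

```text
[-0.65622833 -0.4330483   2.33695963  0.44415351  0.82309003  0.69774703] [-0.46221405  0.11623194  2.26255011  0.75797649  0.33654141  0.45930035]
early contact False
stop True [ 0.58779176 -0.18178668  0.04174949] [-8.42020593 -0.32208437  9.01810223] 11.5417 0.0005029455753335166
```

View pics/both1.png

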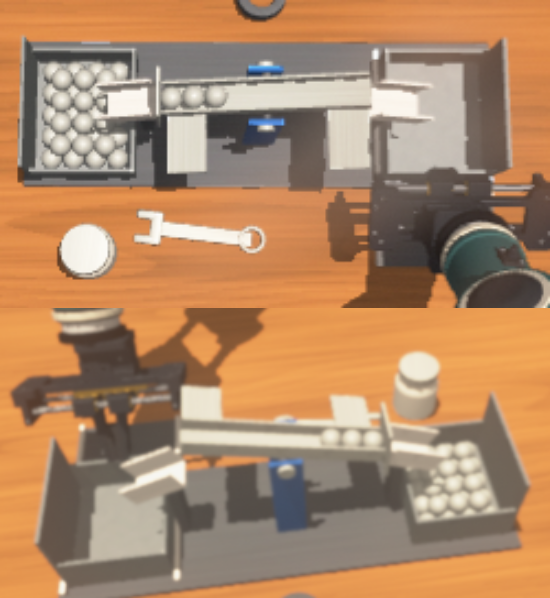

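The tray travelled about 80 mm and met a stop at TCP x=0.588. The picture shows the right tray under its chute with its rear level with the left tray's. I'll back off and check against the full tray's wall positions.

Run:
```python
from h import *
q=orif(np.radians(32)); p=np.array(arm.observe()["ee_pos"])
arm.movel(p-.05*ex,speed=.12); s=arm.observe(); print(s["contact_force"])
arm.movel(p-.06*ex+[0,0,.18],speed=.2)
d=shot("top","top2.png"); P=cloud(d); np.save("top2.npy",P)
o=np.array([.652,.0155,0]); S=np.dstack([(P-o)@ex,(P-o)@ey,P[...,2]])
Z=S[...,2]
for n,lo,hi in(("right",-.25,-.12),("left",.16,.25)):
    w=S[(Z>.055)&(Z<.068)&(S[...,1]>lo)&(S[...,1]<hi)&(abs(S[...,0])<.12)]
    h=np.histogram(w[:,0],bins=np.arange(-.1,.1,.004)); 
    print(n,[(round(b,3),int(c)) for c,b in zip(*h) if c>4])
    for sgn in(-1,1):
        e=w[abs(w[:,0]-sgn*.07)<.012]; print(sgn,len(e),np.median(e[:,0]) if len(e) else None)
w=S[(Z>.145)&(Z<.18)&(S[...,0]<-.025)&(S[...,0]>-.09)&(S[...,1]<-.05)&(S[...,1]>-.13)]
print("pad",len(w),np.percentile(w,[2,50,98],axis=0).round(4).tolist())
```

```text
[-0.59162204 -0.56865725 -1.14273063]
right [(np.float64(-0.072), 47), (np.float64(-0.068), 46), (np.float64(-0.032), 5), (np.float64(-0.028), 5), (np.float64(-0.016), 9), (np.float64(0.052), 5), (np.float64(0.056), 5), (np.float64(0.064), 74), (np.float64(0.068), 31)]
-1 99 -0.0667739755817815
1 110 0.0671626856154564
left [(np.float64(-0.068), 63), (np.float64(-0.04), 5), (np.float64(0.064), 6), (np.float64(0.068), 65)]
-1 67 -0.06592350742698139
1 72 0.06970570980442783
pad 449 [[-0.0765, -0.1014, 0.1622], [-0.0519, -0.0819, 0.17], [-0.0258, -0.0623, 0.1764]]
```

The right tray's walls sit at stand x = ±0.067, as home requires (±0.068), and agree with the left tray within about 2 mm. The push had an odd vertical force of 9 N, so I'll do one firmer confirming push, then press the pad.

Run:
```python
from h import *
A=np.array([.5878,-.1818,.042])
arm.movel(A-.05*ex,speed=.2); arm.hold(.2)
c=arm.movel(A+.02*ex,speed=.04,contact_N=18); s=arm.observe(); print("tray",c,s["ee_pos"],s["contact_force"])
arm.movel(A-.05*ex,speed=.12); arm.movel(A-.06*ex+[0,0,.2],speed=.2)
o=np.array([.652,.0155,0]); pad=o-.055*ex-.083*ey
q=orif(np.radians(20)); print(kin.solve_ik(pad+[0,0,.1],q))
arm.goto(pad+[0,0,.25],q); arm.movel(pad+[0,0,.195],speed=.1); arm.hold(.2)
c=arm.movel(pad+[0,0,.105],speed=.04,contact_N=15); s=arm.observe(); print("pad",c,s["ee_pos"],s["contact_force"],s["time_s"])
shot("scene","scene3.png"); d=shot("top","top3.png"); np.save("top3.npy",cloud(d))
im=cv2.resize(cv2.imread('pics/top3.png')[150:290,190:440],(550,308))
cv2.imwrite('pics/both3.png',np.vstack([im,cv2.resize(cv2.imread('pics/scene3.png')[140:320,80:410],(550,290))]))
```

```text
tray True [ 0.58778992 -0.18175334  0.04155273] [-12.10526349  -0.92755528  13.77214192]
[-0.1873741   0.01827658  2.15572265  0.0977829   0.62532389  1.33350719]
pad True [ 0.59621198 -0.06581572  0.11219039] [-3.56961315  0.12279588  7.93472208] 20.85
```

View pics/both3.png

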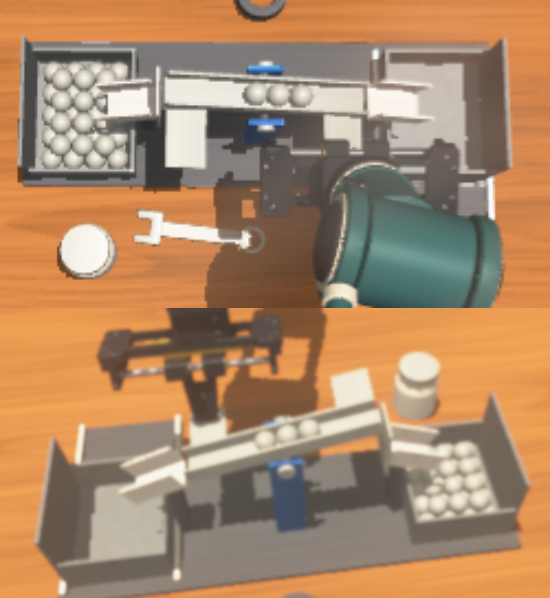

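The second push stopped at the same x (0.5878) with more force, so the tray is home. The gate is over and the balls are mid-trough, rolling right. I'll wait, then check tilt and balls.

Run:
```python
from h import *
arm.hold(2.0)
s=arm.observe(); print(s["ee_pos"],s["contact_force"],s["time_s"])
p=np.array(s["ee_pos"]); arm.movel(p+[0,0,.10],speed=.12); arm.movel(p+[-.13,0,.2],speed=.2)
shot("scene","scene4.png"); d=shot("top","top4.png"); P=cloud(d)
o=np.array([.652,.0155,0]); S=np.dstack([(P-o)@ex,(P-o)@ey,P[...,2]])
for n,y in(("R",-.085),("L",.083)):
    w=S[(abs(S[...,0]+.055)<.015)&(abs(S[...,1]-y)<.01)&(S[...,2]>.1)&(S[...,2]<.2)]; print(n,len(w),np.median(w,0) if len(w) else 0)
w=S[(abs(S[...,0]+.047)<.022)&(abs(S[...,1])<.12)&(S[...,2]>.1)&(S[...,2]<.2)]
for sg in(-1,1):
    v=w[w[:,1]*sg>.05]; print(sg,len(v),np.polyfit(v[:,1],v[:,2],1) if len(v)>5 else 0)
im=cv2.resize(cv2.imread('pics/top4.png')[150:290,190:440],(550,308))
cv2.imwrite('pics/both4.png',np.vstack([im,cv2.resize(cv2.imread('pics/scene4.png')[140:320,80:410],(550,290))]))
```

```text
[ 0.5961781  -0.06582046  0.11223853] [-3.32183301  0.69900461  7.16281898] 22.95
R 110 [-0.05535557 -0.08496929  0.12725714]
L 121 [-0.05480592  0.08264656  0.1694819 ]
-1 328 [0.25864141 0.14917798]
1 365 [0.24798723 0.1495617 ]
```

View pics/both4.png

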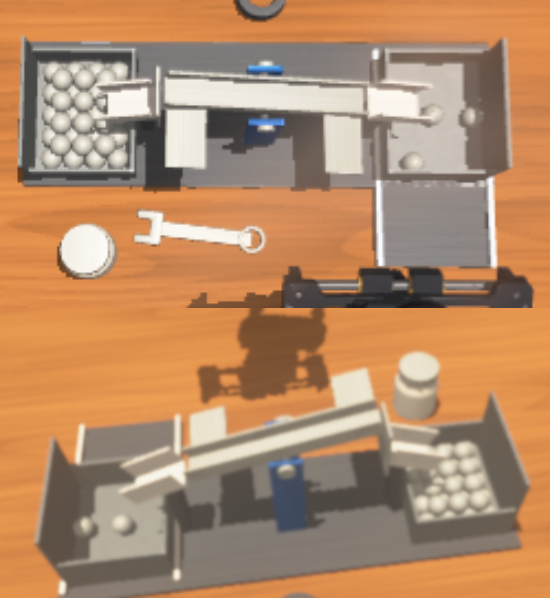

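The gate slope is 0.255 = tan(0.25), so it's fully over with the pad at 0.127. All three balls are in the right tray (435,115), (470,117), (412,160). I'll wait until they lie still.

Run:
```python
from h import *
o=np.array([.652,.0155,0])
def balls():
    d=shot("top","top5.png"); P=cloud(d); S=np.dstack([(P-o)@ex,(P-o)@ey,P[...,2]])
    w=S[(Z:=S[...,2])>.055]; w=w[(w[:,2]<.068)&(w[:,1]<-.15)&(w[:,1]>-.22)]
    fr=np.median(w[abs(w[:,0]+.068)<.012][:,0])
    m=((S[...,2]>.026)&(S[...,2]<.045)&(abs(S[...,0])<.06)&(S[...,1]<-.11)&(S[...,1]>-.225)).astype(np.uint8)
    n,_,st,ct=cv2.connectedComponentsWithStats(m)
    return d["image"].astype(int),fr,[(ct[i].round(1).tolist(),int(st[i,4])) for i in range(1,n) if st[i,4]>5]
arm.hold(2.5); a,f,b=balls(); print(f,b)
for k in range(6):
    arm.hold(1.0); a2,f,b=balls(); dif=np.abs(a2-a)[160:235,355:425].max(2); print(f,b,(dif>25).sum())
    a=a2
    if (dif>25).sum()==0: break
s=arm.observe(); print(s["time_s"],s["contact_force"],s["ee_pos"])
cv2.imwrite('pics/f.png',cv2.resize(cv2.imread('pics/top5.png')[130:300,190:440],(750,510)))
```

```text
-0.06818758052296534 [([363.0, 182.0], 7), ([386.3, 201.5], 56), ([357.6, 206.5], 13), ([363.5, 207.1], 8), ([363.8, 214.1], 9), ([363.8, 222.1], 9), ([377.1, 222.8], 50)]
-0.06749798623548149 [([363.0, 182.0], 7), ([386.3, 201.3], 55), ([357.8, 206.6], 14), ([363.6, 208.3], 11), ([363.8, 218.3], 17), ([377.1, 222.6], 54)] 0
28.6 [ 0.80249767 -0.10437365 -0.4007111 ] [ 0.46617802 -0.06582848  0.31221781]
```

View pics/f.png

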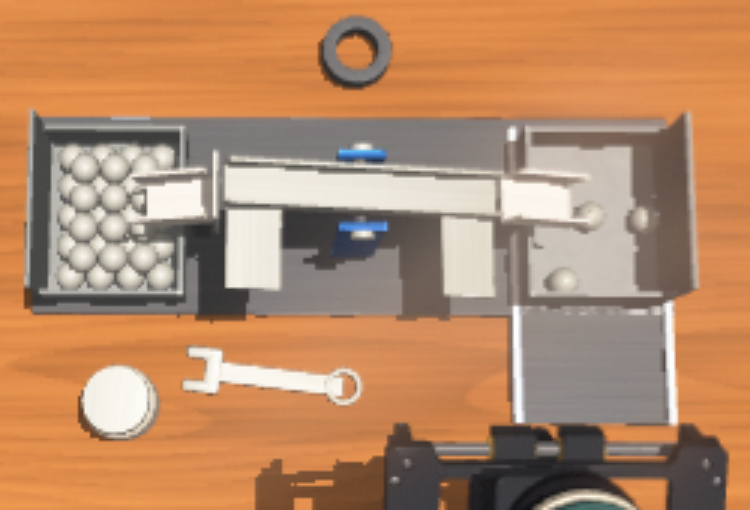

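Three balls lie still in the right tray (590,215), (640,218), (563,280). The tray is home, the bystanders are where they were, and the arm is clear.

```bash
python3 -c "
from h import *
arm.job_done()"
```

```text
the job is handed in; nothing more can be done
```

I pushed the right tray home with the shut fingertips, then pressed the right pad until the gate was fully over. All three balls rolled down the right chute into that tray. I then drew the arm back clear and handed the job in at about 29 s.

**Last checks**
- **Tray:** its walls sit at about ±67 mm in the stand's x, against ±68 mm expected. A second, firmer push (12 N) stopped at the same point as the first.
- **Gate:** it tilts about 0.25 rad past level to the right. The right pad is 127 mm above the bench, against 129 mm given.
- **Balls:** three are visible in the right tray, and nothing in that area changed between two pictures 1 s apart.
- **Bystanders:** the jar, wrench and collar look unmoved in the last picture.

**What failed or disagreed**
- **First approach:** the planner refused the descent to the tray because the tool's first orientation couldn't reach it. In that pose joint 6 read −2.551, at its listed limit of −2.55. I turned the tool half round and leaned it less.
- **Tray push:** there was an unexplained upward force of 9–14 N on the tool.
- **Pad press:** the tool point stopped at 112 mm, about 15 mm below the pad's measured height. I didn't find out why, though the gate itself measured fully over.
- **Ball mask:** my automatic ball detection cleanly found only two of the three balls. I counted the third by eye in the pictures.

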